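# Hold the red stone's cell in the lamp's light path

## Robot

A 6-joint arm with a two-finger parallel gripper is mounted at the origin on the work surface. World frame = base frame: x ahead of the robot, y to its left, z up, the work surface at z = 0. Lengths are in m, angles in rad, forces in N, time in s.
With the tool pointing down it reaches from about 0.35 to 0.775 m from the base axis. Payload 7.3 kg.
Tool frame: the origin (TCP) lies midway between the tips of the shut fingers; the grasp point (between the pads) lies 19 mm behind it; z points along the fingers, y is the direction in which the jaws open and shut (so a half turn about z gives the same grasp; the last joint's range is limited). The gripper opens to 92 mm and grips with 3 to 60 N. Pads are 19 mm wide; open, the fingers measure 130 mm over their backs; the gripper's body (75 mm by 190 mm) begins 47 mm behind the grasp point.
Start: joints at [1.179, 0.342, 1.524, -0, 1.275, -0.146], TCP at [0.128, 0.509, 0.227] pointing down, gripper open.
Joint ranges: [-2.53, 2.53], [-0.77, 2.02], [0.04, 2.7], [-1, 4.14], [0.28, 2.66], [-3.11, 3.11]. Speed limits (rad/s): [2.57, 2.57, 3.14, 3.14, 3.14, 3.14].

## Interface

Orientations are given as [roll, pitch, yaw] about the fixed x, y, z axes, in that order (R = Rz(yaw) Ry(pitch) Rx(roll)).
In Python, from cell import status, eyes, job gives the robot as it stands.
- The arm moves only by the tool jog_arm, never from a script. Its argument "series" is a list of rows, each a list of 3 entries, a list of its own where there are three numbers: the gripper command: -1 is shut, 1 is fully open, values between are in proportion, then the shift along the tool's x, y, z in m, then the turn, a rotation vector about the tool's x, y, z in rad. In form: [[grip, [x, y, z], [ax, ay, az]], ...]. A call has 1 to 12 rows; each row is the pose to reach, as a shift and turn from the pose commanded when the call began, along the tool's axes at that moment; what a row does not reach only later rows make up. A row lasts 1/12 s, in which the tool goes at most 41.7 mm and 7.16 degrees, less where a joint would pass 70% of its speed; a pose out of reach is approached as far as the arm can. A call with a gripper value outside its range is refused whole. The fingers move at their own pace and stop on an object; "squeeze" is the grip in N (left out, the last holds). Time passes only in rows, so rows that repeat a pose let the fingers close. It gives the time, the measured TCP pose, the force and the opening at its end, in the units of the state.
- status.observe(): the state, without advancing time (a new reading comes with each control period).
- eyes.read_camera(name): name is "scene" or "top" or "wrist"; returns a dict with "img" (384x512x3 uint8, red, green, blue), "range_z" (384x512 float32, m along the optical axis (not along the pixel's ray), 0 where there is no reading), "camera_matrix" (3x3 intrinsics, pixels), "T" (4x4, takes a point from camera to world coordinates); the wrist camera has in their place "tool_from_camera" (4x4, takes a point from camera to tool coordinates, whose origin is the TCP and whose axes are the flange's). Camera axes: x right, y down, z forward; pixel columns grow to the right and rows downward; lengths in m; the calibration is good to about 2 mm. A picture is of the moment at which its call begins: read the wrist's pose just before it.
- job.hand_in(): hands the job in, once; it reports no verdict.
The state is a dict: "time": time; "qpos": joint angles; "qvel": joint speeds; "joint_efforts": joint torques, N m; "tool_pos": TCP position; "tool_rot": TCP orientation; "contact_force": force on the tool from outside, world axes, zero at the start; "torque": the same for the moment, N m; "opening": finger opening in m.
Only numpy, scipy, OpenCV 4.12 (cv2) and the standard library are available. Lean on these libraries where they do the work, as an engineer would, in place of code of your own. Each camera call takes 0.05 s, during which the arm holds its last target.

## Task

Slide the lamp's shutter fully open, then pick up the cell with the red stone by its two frosted faces only, never touching its clear faces, and hold it upright and still in the light path between lamp and viewer, centred on the beam about half way along, with its clear faces squarely across the beam so that the light passes through them. Finish while still holding it there, with the cell touching nothing but your gripper; leave the other two cells standing where they are.

Things in the scene. Friction and masses are not known exactly. Their poses are not given: they have to be found in the camera images.
- bench: Fixed light bench: steel base plate 90 x 320 mm, 12 mm thick. Origin: centre of its underside, on the table; z up. The light path runs along its y axis, 80 mm above the table; lamp at the +y end, viewer at the -y end, a free gap of about 150 mm between. It lies across the robot's front: y to the robot's left, turned by up to 0.35 rad.
- lamp_port (a point): Centre of the lamp's round port (black rim), which looks along the bench's -y. The cream lamp housing behind it is 90 mm along the bench's x, 76 mm along y, its top 110 mm above the table. Same axes as the bench.
- viewer_lens (a point): Centre of the viewer's lens, which looks along the bench's +y: a black tube of 48 mm diameter on a grey block, about 100 mm long, top 104 mm above the table. Same axes as the bench.
- beam (a point): Middle of the light path, half way between lamp and viewer: on the bench's axes, 80 mm above the table (68 mm above the base plate). Axes as the bench's: y along the light, z up.
- shutter (a joint): The lamp's sliding shutter, m: 0 = closed (black blade in front of the lamp port), 0.036 = fully open (end stop). It opens along the bench's +x, away from the robot, stays where it is left, and needs about 2 N.
- tab (a point): Centre of the shutter's orange tab, which stands on top of the lamp housing and moves with the shutter: 12 mm along the bench's x, 18 mm along y, from 112 to 146 mm above the table (this point at 128 mm). It can be pushed or pinched from above.
- rack: Fixed cork pad 75 x 235 mm, 12 mm thick, origin at the centre of its underside on the table. Three cells stand on it in a row along its y, 75 mm apart, in any order, each turned by up to 0.35 rad.
- cell_red: The cell to use: upright sealed glass cell with a red stone, 52 mm high, about 0.1 kg. Origin: centre of its underside; z up. White frosted faces look to +y and -y: 28 mm apart outside, 26 mm wide, full height. Clear windows look to +x and -x, set back 2 mm behind the frosted plates' edges. Light passes along x. A red stripe on the white cap runs along x, from clear face to clear face.
- cell_red_mid (a point): Middle of the red cell, 26 mm above its underside.
- red_frost_a: Frosted plate of the red cell on its +y side (26 x 4 x 52 mm, origin at its centre).
- red_frost_b: Frosted plate of the red cell on its -y side (same size).
- red_clear_a: Clear window of the red cell on its +x side (2 x 20 x 40 mm, origin at its centre).
- red_clear_b: Clear window of the red cell on its -x side (same size).
- cell_green: A cell of the same make with a green stone and stripe; to be left standing. Origin: centre of its underside.
- cell_blue: A cell of the same make with a blue stone and stripe; to be left standing. Origin: centre of its underside.

How it is judged:
On the way, in this order (a step that is already met when the one before it is completed fails the run):
1. the shutter is fully open while the red cell still stands on the rack (value of joint shutter above 0.03 m and height (world z) of cell_red below 0.016 m), for 0.2 s.
2. the red cell is lifted clear of the rack, gripped on both frosted faces (contact force between the fingers and red_frost_a above 0.5 N and contact force between the fingers and red_frost_b above 0.5 N and contact force between cell_red and bench below 0.1 N and contact force between cell_red and rack below 0.1 N and height (world z) of cell_red above 0.022 m), for 0.2 s.
At the end, for the whole second after the job is handed in: Shutter open 30 of its 36 mm or more; red cell gripped on both frosted plates and nothing else, still, its middle within 7 mm sideways, 8 mm in height, 30 mm along the beam of the mid-point, upright and square to the beam within 0.15 rad; others upright, moved under 15 mm (contact force between the fingers and red_frost_a above 0.5 N and contact force between the fingers and red_frost_b above 0.5 N and contact force between cell_red and bench below 0.1 N and contact force between cell_red and rack below 0.1 N and value of joint shutter above 0.03 m and height (world z) of cell_red above 0.03 m and x of cell_red_mid in the frame of beam between -0.007 and 0.007 m and y of cell_red_mid in the frame of beam between -0.03 and 0.03 m and z of cell_red_mid in the frame of beam between -0.008 and 0.008 m and angle between the x axis of cell_red and the y axis of bench, either way round below 0.15 rad and angle between cell_red's own z axis and vertical below 0.15 rad and linear speed of cell_red below 0.02 m/s and distance of each of cell_green, cell_blue from where it was at the start of the episode below 0.015 m and angle between each of cell_green, cell_blue's own z axis and vertical below 0.2 rad); the arm keeps its last pose, push and grip.
It fails at once if a finger touches a clear face of the red cell (contact force between the fingers and red_clear_a above 0.3 N or contact force between the fingers and red_clear_b above 0.3 N).
It fails at once if another cell is knocked over or shoved away (distance of any of cell_green, cell_blue from where it was at the start of the episode above 0.02 m or angle between any of cell_green, cell_blue's own z axis and vertical above 0.4 rad).
It also fails if it takes over 48 s, if anything falls off the work surface, if the arm or the gripper's body presses on something with over 40 N, if the wrist force passes 120 N, or if a joint passes its speed limit or range.

## Working session

There is one attempt and no reset: what is moved stays moved. The work goes in short steps, Python scripts to look and compute and a tool call to move; the robot and the scene stay as the last step left them, time stands still between calls to the robot, and variables do not carry over. Pictures are saved under pics/ and viewed, and the job is handed in when it is done.

Besides the shell and the picture viewer there is one more tool, called after "Call:" in YAML: its name, and indented under it one key for each argument. jog_arm: Moves the arm, as the interface text tells. Its arguments: {"type":"object","properties":{"series":{"type":"array","items":{"type":"array"}},"squeeze":{"type":"number"}},"required":["series"]}

```bash
ls; mkdir -p pics; cat > h.py <<'E'
import numpy as np, cv2
from cell import status, eyes, job
from scipy.spatial.transform import Rotation as R
def cap(n,f=None):
    s=status.observe(); c=eyes.read_camera(n)
    if f: cv2.imwrite('pics/'+f,c['img'][:,:,::-1])
    K=np.array(c['camera_matrix'])
    if n=='wrist':
        T=np.eye(4);T[:3,:3]=R.from_euler('xyz',s['tool_rot']).as_matrix();T[:3,3]=s['tool_pos']
        T=T@np.array(c['tool_from_camera'])
    else: T=np.array(c['T'])
    return c['img'],np.array(c['range_z']),K,T
def cast(K,T,uv,z):
    uv=np.atleast_2d(uv).astype(float)
    d=np.c_[uv,np.ones(len(uv))]@np.linalg.inv(K).T@T[:3,:3].T
    o=T[:3,3]; return o+d*((z-o[2])/d[:,2])[:,None]
def cloud(rz,K,T):
    v,u=np.mgrid[:rz.shape[0],:rz.shape[1]]
    P=np.stack([u,v,np.ones_like(u)],-1)@np.linalg.inv(K).T*rz[...,None]
    W=P@T[:3,:3].T+T[:3,3]; W[rz<=0]=np.nan; return W
E
python3 - <<'E'
from h import *
s=status.observe();print({k:np.round(v,3) for k,v in s.items()})
for n in ['scene','top','wrist']:
    i,rz,K,T=cap(n,n+'0.png');print(n,K.round(1).tolist(),T.round(3).tolist(),(rz>0).mean())
E
```

```text
pics
{'time': np.float64(0.0), 'qpos': array([ 1.179,  0.343,  1.525,  0.   ,  1.275, -0.146]), 'qvel': array([-0.   , -0.   ,  0.002,  0.001, -0.   ,  0.003]), 'joint_efforts': array([-1.0000e-03, -4.3125e+01, -2.4422e+01,  7.2000e-02,  5.6000e-02,
       -0.0000e+00]), 'tool_pos': array([0.128, 0.509, 0.226]), 'tool_rot': array([-3.14 , -0.   ,  2.896]), 'contact_force': array([-0.127,  0.568,  0.534]), 'torque': array([-0.042,  0.015,  0.035]), 'opening': np.float64(0.092)}
scene [[471.6, 0.0, 252.6], [0.0, 471.6, 193.4], [0.0, 0.0, 1.0]] [[0.769, 0.56, -0.307, 0.863], [0.639, -0.679, 0.361, -0.312], [-0.006, -0.475, -0.88, 0.958], [0.0, 0.0, 0.0, 1.0]] 0.99609375
top [[474.3, 0.0, 258.2], [0.0, 474.3, 196.2], [0.0, 0.0, 1.0]] [[-0.009, -0.988, 0.155, 0.395], [-1.0, 0.013, 0.026, 0.016], [-0.028, -0.155, -0.987, 1.036], [0.0, 0.0, 0.0, 1.0]] 0.9959665934244791
wrist [[327.8, 0.0, 256.1], [0.0, 327.8, 194.0], [0.0, 0.0, 1.0]] [[0.242, 0.923, 0.299, 0.046], [0.97, -0.229, -0.077, 0.53], [-0.003, 0.309, -0.951, 0.385], [0.0, 0.0, 0.0, 1.0]] 0.9960225423177084
```

View pics/scene0.png

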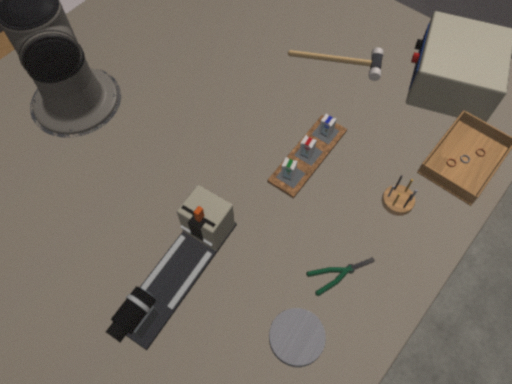

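View pics/top0.png

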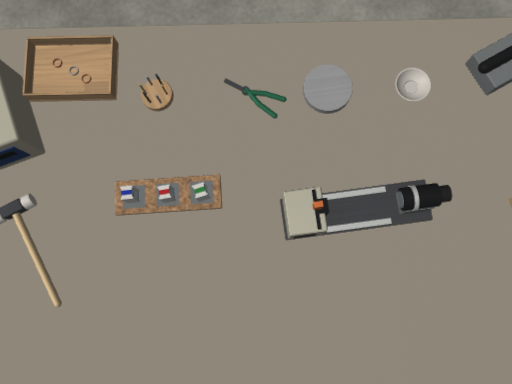

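View pics/wrist0.png

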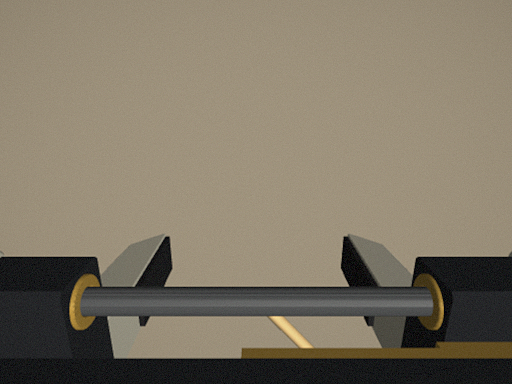

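```bash
python3 - <<'E'
from h import *
for n in ['top','scene']:
    i,rz,K,T=cap(n); W=cloud(rz,K,T)
    hsv=cv2.cvtColor(i,cv2.COLOR_RGB2HSV)
    H,S,V=[hsv[...,k].astype(int) for k in range(3)]
    print(n,'table z',np.nanmedian(W[250:300,150:250,2]))
    for nm,m in {'orange':(H>4)&(H<14)&(S>190)&(V>120),'red':((H<4)|(H>174))&(S>150)&(V>80),'blue':(H>110)&(H<130)&(S>130)&(V>60),'green':(H>50)&(H<80)&(S>120)&(V>50)}.items():
        k,l,st,c=cv2.connectedComponentsWithStats(m.astype(np.uint8))
        for j in range(1,k):
            if st[j,4]>5: print(nm,st[j],c[j].round(1),np.nanmedian(W[l==j],0).round(3))
    hm=W[...,2]
    c=(0.0+hm); vis=np.uint8(np.clip(np.nan_to_num(c)/0.15,0,1)*255)
    x0,y0,x1,y1=((105,160,460,250) if n=='top' else (100,100,360,350))
    sc=2 if n=='top' else 2
    a=cv2.resize(i[y0:y1,x0:x1,::-1],None,fx=sc,fy=sc,interpolation=cv2.INTER_NEAREST)
    b=cv2.cvtColor(cv2.resize(vis[y0:y1,x0:x1],None,fx=sc,fy=sc,interpolation=cv2.INTER_NEAREST),cv2.COLOR_GRAY2BGR)
    if n=='top': cv2.imwrite('pics/t1.png',np.vstack([a,b]))
    else: cv2.imwrite('pics/s1.png',a)
E
```

```text
top table z -0.001294733166709472
red [159 189  10   5  35] [163.6 191.2] [0.561 0.241 0.063]
blue [122 190  10   5  36] [126.5 191.8] [0.56  0.317 0.063]
green [244  88  41  30 284] [263.9  99.1] [0.784 0.029 0.01 ]
green [195 187  10   6  32] [199.3 189.5] [0.563 0.165 0.063]
scene table z 0.0032490123501469625
orange [195 208   6   6  22] [197.6 210.7] [ 0.522 -0.075  0.146]
red [413  53   6   7  30] [415.7  55.9] [0.62  0.619 0.071]
red [306 138   6   7  19] [308.3 140.8] [0.562 0.242 0.065]
blue [326 117   5   6  15] [328.1 119.5] [0.562 0.317 0.066]
green [288 160   4   7  13] [289.2 162.8] [0.565 0.166 0.066]
green [308 268  42  26 193] [330.9 276.7] [0.789 0.03  0.013]
```

View pics/t1.png

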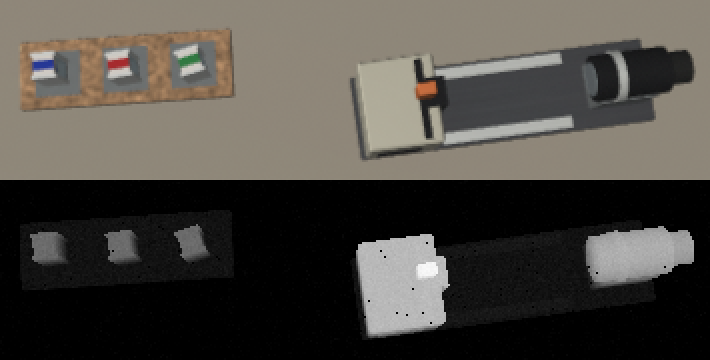

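View pics/s1.png

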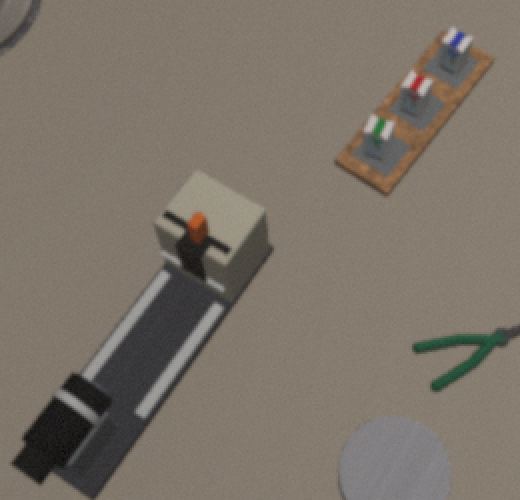

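```bash
cat > m.py <<'E'
from h import *
def rect(P):
    r=cv2.minAreaRect((P[:,:2]*1000).astype(np.float32)); b=cv2.boxPoints(r); return r,b.round(1).tolist()
if __name__=='__main__':
  for n in ['top','scene']:
    i,rz,K,T=cap(n); W=cloud(rz,K,T); z=W[...,2]
    hsv=cv2.cvtColor(i,cv2.COLOR_RGB2HSV);H,S,V=[hsv[...,k].astype(int) for k in range(3)]
    near=(W[...,1]<0.02)&(W[...,1]>-0.42)&(W[...,0]>.36)&(W[...,0]<.66)
    def big(m):
        k,l,st,c=cv2.connectedComponentsWithStats(m.astype(np.uint8)); j=1+st[1:,4].argmax(); return l==j
    # lamp top
    m=big(near&(abs(z-.110)<.008)&(W[...,1]>-.16)&(S>20)&(V>110))
    v,u=np.where(m);P=cast(K,T,np.c_[u,v],.110);print(n,'lamp',m.sum(),np.median(z[m]),rect(P))
    # rails
    m=near&(abs(z-.012)<.012)&(S<40)&(V>130)
    k,l,st,c=cv2.connectedComponentsWithStats(m.astype(np.uint8))
    for j in range(1,k):
        if st[j,4]>40:
            v,u=np.where(l==j);P=cast(K,T,np.c_[u,v],.013);r=rect(P)
            f=cv2.fitLine((P[:,:2]*1000).astype(np.float32),cv2.DIST_L2,0,.01,.01).ravel()
            print(' rail',st[j,4],np.median(z[l==j]).round(4),r[0],'ang from y',np.arctan2(-f[0]*np.sign(f[1]),abs(f[1])),f[2:])
    # dark plate
    m=big(near&(abs(z-.012)<.012)&(V<90))
    m=cv2.morphologyEx((near&(abs(z-.012)<.012)&((V<90)|((S<40)&(V>130)))).astype(np.uint8),cv2.MORPH_CLOSE,np.ones((3,3)))
    m=big(m);v,u=np.where(m);P=cast(K,T,np.c_[u,v],.012);print(' plate',rect(P))
    # viewer
    m=big(near&(z>.085)&(W[...,1]<-.2)); Q=W[m];print(' viewer',rect(Q),np.nanmax(Q[:,2]))
    # tab
    m=(H>4)&(H<14)&(S>150)&(V>120)&near&(z>.125)
    Q=W[m];print(' tab',m.sum(),np.median(Q,0).round(4),rect(Q))
E
python3 m.py
```

```text
top lamp 1439 0.10840637991908253 (((510.22796630859375, -50.54793930053711), (88.53238677978516, 75.30506896972656), 6.938930511474609), [[461.70001220703125, -18.5], [470.79998779296875, -93.30000305175781], [558.7000122070312, -82.5999984741211], [549.5999755859375, -7.800000190734863]])
 rail 334 0.0136 ((560.3889770507812, -164.84048461914062), (11.961068153381348, 135.68833923339844), 7.122967720031738) ang from y 0.11963816 [ 560.61597 -166.05139]
 rail 355 0.0134 ((490.765380859375, -172.20675659179688), (12.069807052612305, 138.75726318359375), 6.973584175109863) ang from y 0.12537582 [ 490.8539  -172.65808]
 rail 41 0.0007 ((393.396240234375, -261.6877136230469), (19.526641845703125, 30.89116859436035), 4.2183518409729) ang from y 0.38706276 [ 394.36215 -260.747  ]
 plate (((509.1085205078125, -197.84239196777344), (435.36798095703125, 297.2978820800781), 89.9902114868164), [[360.3999938964844, -415.5], [657.7000122070312, -415.6000061035156], [657.7999877929688, 19.799999237060547], [360.5, 19.899999618530273]])
 viewer (((540.0579833984375, -293.8548583984375), (49.419799
[... 1233 characters left out ...]
426212310791), [[462.3999938964844, -10.100000381469727], [508.6000061035156, -334.8999938964844], [602.7999877929688, -321.5], [556.5999755859375, 3.299999952316284]])
 viewer (((543.9463500976562, -293.367431640625), (49.878448486328125, 98.67753601074219), 6.151038646697998), [[513.9000244140625, -247.0], [524.4000244140625, -345.1000061035156], [574.0, -339.70001220703125], [563.5, -241.60000610351562]]) 0.11064539452738709
 tab 40 [ 0.5214 -0.0741  0.1464] (((522.890625, -73.5527114868164), (15.121638298034668, 10.45483684539795), 87.2499008178711), [[517.2999877929688, -80.9000015258789], [527.7000122070312, -81.4000015258789], [528.5, -66.30000305175781], [518.0, -65.69999694824219]])
```

Call:
jog_arm:
  series:
    - [-0.1,[-0.26,-0.235,0],[0,0,0.6]]
    - [-0.1,[-0.26,-0.235,0],[0,0,0.6]]
    - [-0.1,[-0.26,-0.235,0],[0,0,0.6]]
    - [-0.1,[-0.26,-0.235,0],[0,0,0.6]]
    - [-0.1,[-0.26,-0.235,0],[0,0,0.6]]
    - [-0.1,[-0.26,-0.235,0],[0,0,0.6]]
    - [-0.1,[-0.522,-0.47,0],[0,0,1.2]]
    - [-0.1,[-0.522,-0.47,0],[0,0,1.2]]
    - [-0.1,[-0.522,-0.47,0],[0,0,1.2]]
    - [-0.1,[-0.522,-0.47,0],[0,0,1.2]]
    - [-0.1,[-0.522,-0.47,0],[0,0,1.2]]
    - [-0.1,[-0.522,-0.47,0],[0,0,1.2]]

```text
time: 1.35
tool_pos: [0.4073, 0.0922, 0.227]
tool_rot: [3.141, -0.0, 1.69]
contact_force: [0.2, 0.1, -0.4]
opening: 0.0413
```

```bash
cat > d.py <<'E'
import sys
from h import *
x,y,z,yaw=map(float,sys.argv[1:5])
s=status.observe(); M=R.from_euler('xyz',s['tool_rot'])
G=R.from_euler('xyz',[np.pi,0,yaw])
print('t',round(s['time'],2),'pos',np.round(s['tool_pos'],4),'rot',np.round(s['tool_rot'],4),'open',round(s['opening'],4),'F',np.round(s['contact_force'],1))
print('shift',M.inv().apply(np.array([x,y,z])-s['tool_pos']).round(4),'turn',(M.inv()*G).as_rotvec().round(4))
E
python3 d.py 0.52 -0.0735 0.2 1.694
```

```text
t 1.35 pos [0.4073 0.0922 0.227 ] rot [ 3.1407e+00 -2.0000e-04  1.6901e+00] open 0.0413 F [ 0.2  0.1 -0.4]
shift [-0.1779  0.0921  0.0271] turn [ 0.0009 -0.0002 -0.0039]
```

Call:
jog_arm:
  series:
    - [-0.1,[0,0,0],[0,0,0]]
    - [-0.1,[0,0,0],[0,0,0]]
    - [-0.1,[0,0,0],[0,0,0]]

```text
time: 1.6
tool_pos: [0.4061, 0.0944, 0.2265]
tool_rot: [-3.141, -0.001, 1.695]
contact_force: [-0.6, 0.3, 0.9]
opening: 0.0414
```

```bash
python3 d.py 0.52 -0.0735 0.2 1.694
```

```text
t 1.6 pos [0.4061 0.0944 0.2265] rot [-3.1408e+00 -6.0000e-04  1.6951e+00] open 0.0414 F [-0.6  0.3  0.9]
shift [-0.1808  0.0923  0.0264] turn [-0.0008 -0.0006  0.0011]
```

Call:
jog_arm:
  series:
    - [-0.1,[-0.18,0.092,0.02],[0,0,0]]
    - [-0.1,[-0.18,0.092,0.02],[0,0,0]]
    - [-0.1,[-0.18,0.092,0.02],[0,0,0]]
    - [-0.1,[-0.18,0.092,0.02],[0,0,0]]
    - [-0.1,[-0.18,0.092,0.02],[0,0,0]]
    - [-0.1,[-0.18,0.092,0.02],[0,0,0]]
    - [-0.1,[-0.18,0.092,0.02],[0,0,0]]
    - [-0.1,[-0.18,0.092,0.02],[0,0,0]]

```text
time: 2.27
tool_pos: [0.5197, -0.0709, 0.2065]
tool_rot: [-3.141, -0.001, 1.698]
contact_force: [-0.6, 0.4, -0.4]
opening: 0.0413
```

```bash
python3 d.py 0.52 -0.0735 0.124 1.694; python3 -c "
from h import *
cap('wrist','w1.png');cap('scene','s2.png')"
```

```text
t 2.27 pos [ 0.5197 -0.0709  0.2065] rot [-3.1406e+00 -1.1000e-03  1.6979e+00] open 0.0413 F [-0.6  0.4 -0.4]
shift [-0.0027  0.0001  0.0825] turn [-0.001  -0.0011  0.0039]
```

View pics/w1.png

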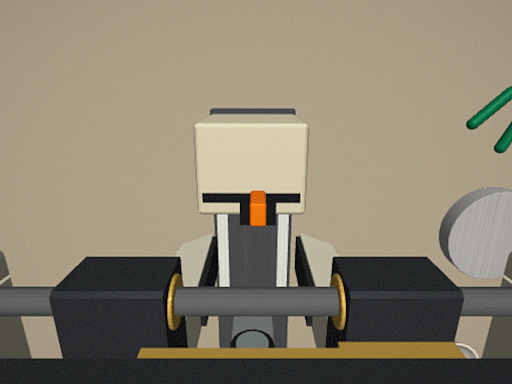

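Call:
jog_arm:
  series:
    - [-0.1,[-0.003,0,0.04],[0,0,0]]
    - [-0.1,[-0.003,0,0.08],[0,0,0]]
    - [-0.1,[-0.003,0,0.082],[0,0,0]]
    - [-0.1,[-0.003,0.008,0.082],[0,0,0]]
    - [-0.1,[-0.003,0.016,0.082],[0,0,0]]
    - [-0.1,[-0.003,0.024,0.082],[0,0,0]]
    - [-0.1,[-0.003,0.03,0.082],[0,0,0]]
    - [-0.1,[-0.003,0.035,0.082],[0,0,0]]
    - [-0.1,[-0.003,0.04,0.082],[0,0,0]]
    - [-0.1,[-0.003,0.044,0.082],[0,0,0]]
    - [-0.1,[-0.003,0.044,0.082],[0,0,0]]

```text
time: 3.28
tool_pos: [0.5654, -0.0704, 0.125]
tool_rot: [3.14, 0.0, 1.696]
contact_force: [0.4, 1.1, 0.7]
opening: 0.0413
```

```bash
python3 d.py 0.52 -0.0735 0.124 1.694; python3 -c "
from h import *
cap('wrist','w2.png')"
```

```text
t 3.28 pos [ 0.5654 -0.0704  0.125 ] rot [3.1402e+00 4.0000e-04 1.6959e+00] open 0.0413 F [0.4 1.1 0.7]
shift [ 0.0026 -0.0454  0.0009] turn [0.0014 0.0004 0.0019]
```

View pics/w2.png

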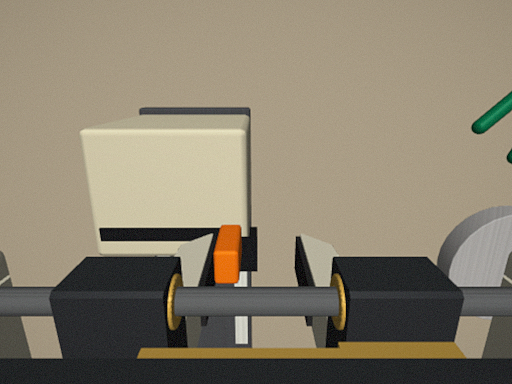

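Call:
jog_arm:
  series:
    - [-0.1,[0,0.003,0],[0,0,0]]
    - [-0.1,[0,0.005,0],[0,0,0]]
    - [-0.1,[0,0.007,0],[0,0,0]]
    - [-0.1,[0,0.007,0],[0,0,0]]

```text
time: 3.67
tool_pos: [0.5665, -0.07, 0.1243]
tool_rot: [-3.13, -0.001, 1.696]
contact_force: [-17.7, -4.2, 8.9]
opening: 0.0414
```

Call:
jog_arm:
  series:
    - [-0.1,[0,-0.008,0],[0,0,0]]
    - [-0.1,[0,-0.01,0],[0,0,0]]
    - [-0.1,[0,-0.01,-0.04],[0,0,0]]
    - [-0.1,[0,-0.01,-0.08],[0,0,0]]
    - [0.4,[0.04,-0.01,-0.09],[0,0,0]]
    - [0.4,[0.08,-0.01,-0.09],[0,0,0]]
    - [0.4,[0.12,-0.01,-0.09],[0,0,0]]
    - [0.4,[0.16,-0.01,-0.09],[0,0,0]]
    - [0.4,[0.2,-0.01,-0.09],[0,0,0]]
    - [0.4,[0.2,-0.01,-0.09],[0,0,0]]
    - [0.4,[0.2,-0.01,-0.09],[0,0,0]]

```text
time: 4.58
tool_pos: [0.5363, 0.1297, 0.2149]
tool_rot: [3.141, -0.0, 1.7]
contact_force: [0.4, -0.6, -0.7]
opening: 0.0641
```

```bash
python3 m.py | grep tab; python3 - <<'E'
from h import *
i,rz,K,T=cap('wrist','w3.png'); W=cloud(rz,K,T)
for n in ['top','scene','wrist']:
    i,rz,K,T=cap(n); W=cloud(rz,K,T);z=W[...,2]
    hsv=cv2.cvtColor(i,cv2.COLOR_RGB2HSV);H,S,V=[hsv[...,k].astype(int) for k in range(3)]
    reg=(W[...,0]>.5)&(W[...,0]<.62)&(W[...,1]>.1)&(W[...,1]<.37)&(z>.055)&(z<.072)
    for nm,m in {'red':((H<5)|(H>172))&(S>110)&(V>60),'blue':(H>105)&(H<130)&(S>100)&(V>40),'green':(H>50)&(H<85)&(S>90)&(V>40)}.items():
        v,u=np.where(m&reg)
        if len(u)<5: continue
        P=cast(K,T,np.c_[u,v],.064)
        r=cv2.minAreaRect((P[:,:2]*1000).astype(np.float32))
        f=cv2.fitLine((P[:,:2]*1000).astype(np.float32),cv2.DIST_L2,0,.01,.01).ravel()
        print(n,nm,len(u),'z',np.median(z[v,u]).round(4),'rect',np.round(r[0],1),np.round(r[1],1),round(r[2],1),'axis off y',round(np.arctan2(-f[0]*np.sign(f[1]),abs(f[1])),3),'mean',P[:,:2].mean(0).round(4))
E
python3 d.py .561 .241 .2 1.65
```

```text
tab 59 [ 0.5492 -0.07    0.1438] (((549.3330078125, -69.70018768310547), (11.61974048614502, 17.049728393554688), 5.531369686126709), [[542.7000122070312, -61.79999923706055], [544.4000244140625, -78.69999694824219], [555.9000244140625, -77.5999984741211], [554.2999877929688, -60.70000076293945]])
 tab 41 [ 0.5523 -0.071   0.1463] (((552.8107299804688, -69.87694549560547), (10.165779113769531, 15.963908195495605), 0.46996253728866577), [[547.7000122070312, -61.900001525878906], [547.7999877929688, -77.9000015258789], [558.0, -77.80000305175781], [557.7999877929688, -61.900001525878906]])
top red 40 z 0.0631 rect [561.1 240. ] [ 8.5 18.9] 1.2 axis off y 0.147 mean [0.5607 0.2397]
scene red 28 z 0.0656 rect [562.2 240.8] [ 7.2 21.9] 8.4 axis off y 0.188 mean [0.5622 0.241 ]
scene blue 24 z 0.0656 rect [563.4 315.5] [ 8.5 30.1] 14.0 axis off y 0.259 mean [0.5626 0.3192]
scene green 20 z 0.0657 rect [565.  166.3] [ 5.1 18.2] 14.9 axis off y 0.254 mean [0.565 0.166]
wrist red 302 z 0.0654 rect [562.6 240. ] [ 9.7 21. ] 7.1 axis off y 0.154 mean [0.5626 0.2402]
wrist green 230 z 0.0656 rect [565.4 165.6] [ 9.5 21.7] 16.5 axis off y 0.302 mean [0.5654 0.1659]
t 4.88 pos [0.5368 0.1263 0.2147] rot [3.1415 0.     1.6937] open 0.0644 F [-0.1  0.3  0.3]
shift [0.1109 0.0381 0.0147] turn [0.0001 0.     0.0437]
```

View pics/w3.png

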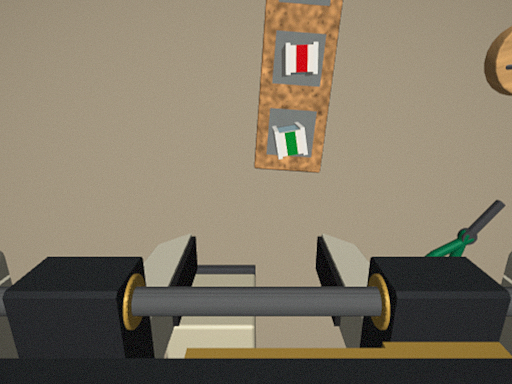

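```bash
python3 - <<'E'
from h import *
i,rz,K,T=cap('wrist'); W=cloud(rz,K,T)
cv2.imwrite('pics/w3c.png',cv2.resize(i[20:170,240:360,::-1],None,fx=4,fy=4,interpolation=cv2.INTER_NEAREST))
hsv=cv2.cvtColor(i,cv2.COLOR_RGB2HSV);H,S,V=[hsv[...,k].astype(int) for k in range(3)]
z=W[...,2]
m=(z>.058)&(z<.072)&(abs(W[...,1]-.24)<.03)&(abs(W[...,0]-.56)<.04)
v,u=np.where(m);P=cast(K,T,np.c_[u,v],.064);r=cv2.minAreaRect((P[:,:2]*1000).astype(np.float32));print(r)
red=m&((H<5)|(H>172))&(S>110)
# left/right edges of stripe per row
L=[];Rr=[]
for y in range(20,100):
    x=np.where(red[y])[0]
    if len(x)>5: L.append((x.min()-.5,y));Rr.append((x.max()+.5,y))
for q in (L[1:-1],Rr[1:-1]):
    P=cast(K,T,q,.064)[:,:2];f=np.polyfit(P[:,1],P[:,0],1);print(len(q),'angle',-np.arctan(f[0]),P.mean(0))
E
```

```text
((562.8450317382812, 239.7274932861328), (28.61680030822754, 25.929643630981445), 9.057689666748047)
25 angle 0.16139831394419488 [0.55770758 0.23959021]
25 angle 0.11058028181745751 [0.56748127 0.24081057]
```

View pics/w3c.png

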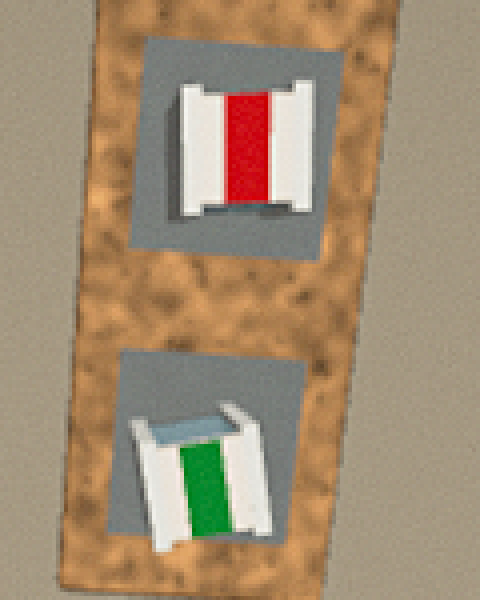

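Call:
jog_arm:
  series:
    - [0.4,[0.04,0.04,0],[0,0,-0.024]]
    - [0.4,[0.08,0.04,0],[0,0,-0.024]]
    - [0.4,[0.11,0.04,0],[0,0,-0.024]]
    - [0.4,[0.11,0.04,0.04],[0,0,-0.024]]
    - [0.4,[0.11,0.04,0.08],[0,0,-0.024]]
    - [0.4,[0.11,0.04,0.1],[0,0,-0.024]]
    - [0.4,[0.11,0.04,0.1],[0,0,-0.024]]
    - [0.4,[0.11,0.04,0.1],[0,0,-0.024]]

```text
time: 5.6
tool_pos: [0.5623, 0.2411, 0.1142]
tool_rot: [-3.14, 0.0, 1.719]
contact_force: [-0.1, -0.5, 1.0]
opening: 0.0643
```

```bash
python3 d.py .5625 .24 .024 1.718;python3 -c "
from h import *
cap('wrist','w4.png')"
```

```text
t 5.6 pos [0.5623 0.2411 0.1142] rot [-3.1397e+00  2.0000e-04  1.7188e+00] open 0.0643 F [-0.1 -0.5  1. ]
shift [-0.0011  0.0002  0.0902] turn [-0.0019  0.0002  0.0008]
```

View pics/w4.png

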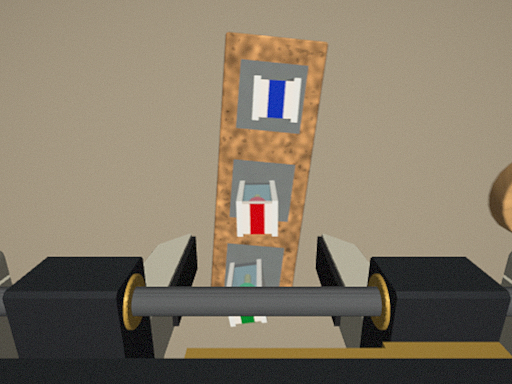

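```bash
python3 - <<'E'
from h import *
i,rz,K,T=cap('wrist'); W=cloud(rz,K,T)
z=W[...,2]
m=(z>.061)&(z<.070)&(abs(W[...,1]-.24)<.03)&(abs(W[...,0]-.56)<.04)
v,u=np.where(m);P=cast(K,T,np.c_[u,v],.064);print(cv2.minAreaRect((P[:,:2]*1000).astype(np.float32)),np.median(z[m]))
E
```

```text
((562.8983154296875, 240.93685913085938), (28.093019485473633, 27.5019474029541), 8.509645462036133) 0.06496598114848695
```

Call:
jog_arm:
  series:
    - [0.4,[-0.001,0,0.03],[0,0,0]]
    - [0.4,[-0.001,0,0.06],[0,0,0]]
    - [0.4,[-0.001,0,0.08],[0,0,0]]
    - [0.4,[-0.001,0,0.09],[0,0,0]]
    - [0.4,[-0.001,0,0.09],[0,0,0]]
    - [0.4,[-0.001,0,0.09],[0,0,0]]
  squeeze: 15

```text
time: 6.2
tool_pos: [0.5637, 0.241, 0.0264]
tool_rot: [3.139, -0.0, 1.719]
contact_force: [0.9, -1.0, 1.1]
opening: 0.0642
```

```bash
python3 d.py .5629 .2405 .024 1.718;python3 -c "
from h import *
cap('wrist','w5.png')"
```

```text
t 6.2 pos [0.5637 0.241  0.0264] rot [ 3.1391e+00 -4.0000e-04  1.7195e+00] open 0.0642 F [ 0.9 -1.   1.1]
shift [-0.0003 -0.0009  0.0024] turn [ 0.0025 -0.0004  0.0015]
```

View pics/w5.png

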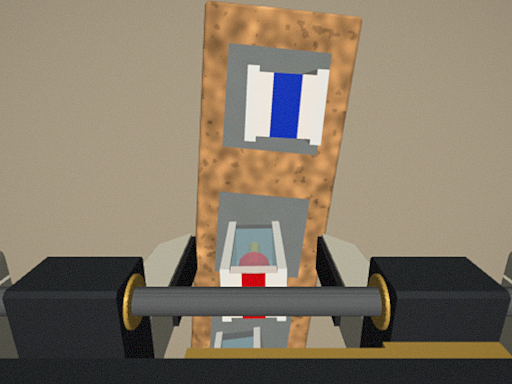

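Tool is centred over the red cell (stripe at column ~255 between fingers 190 and 322). Closing.

Call:
jog_arm:
  series:
    - [-1,[0,0,0],[0,0,0]]
    - [-1,[0,0,0],[0,0,0]]
    - [-1,[0,0,0],[0,0,0]]
    - [-1,[0,0,0],[0,0,0]]
    - [-1,[0,0,0],[0,0,0]]
    - [-1,[0,0,0],[0,0,0]]
    - [-1,[0,0,0],[0,0,0]]
    - [-1,[0,0,0],[0,0,0]]
  squeeze: 15

```text
time: 6.92
tool_pos: [0.5626, 0.2408, 0.0248]
tool_rot: [3.141, -0.0, 1.72]
contact_force: [-0.9, 0.6, 2.2]
opening: 0.0281
```

Call:
jog_arm:
  series:
    - [-1,[0,0,-0.01],[0,0,0]]
    - [-1,[0,0,-0.03],[0,0,0]]
    - [-1,[0,0,-0.06],[0,0,0]]
    - [-1,[0,0,-0.09],[0,0,0]]
    - [-1,[0,0,-0.12],[0,0,0]]
    - [-1,[0,0,-0.15],[0,0,0]]
    - [-1,[0,0,-0.15],[0,0,0]]
    - [-1,[0,0,-0.15],[0,0,0]]
  squeeze: 15

```text
time: 7.58
tool_pos: [0.5634, 0.2411, 0.1773]
tool_rot: [3.137, -0.001, 1.72]
contact_force: [-1.0, -0.3, -1.2]
opening: 0.0279
```

```bash
python3 d.py .526 -.166 .2 1.694;python3 -c "
from h import *
cap('wrist','w6.png')"
```

```text
t 7.58 pos [0.5634 0.2411 0.1773] rot [ 3.1370e+00 -7.0000e-04  1.7199e+00] open 0.0279 F [-1.  -0.3 -1.2]
shift [-0.397  -0.0974 -0.0234] turn [ 0.0046 -0.0007  0.0259]
```

View pics/w6.png

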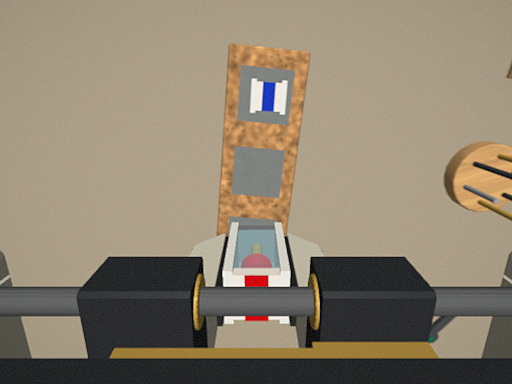

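Call:
jog_arm:
  series:
    - [-1,[-0.02,-0.005,-0.02],[0,0,0]]
    - [-1,[-0.05,-0.012,-0.025],[0,0,0.025]]
    - [-1,[-0.085,-0.021,-0.025],[0,0,0.025]]
    - [-1,[-0.12,-0.03,-0.025],[0,0,0.025]]
    - [-1,[-0.16,-0.04,-0.025],[0,0,0.025]]
    - [-1,[-0.2,-0.05,-0.025],[0,0,0.025]]
    - [-1,[-0.24,-0.06,-0.025],[0,0,0.025]]
    - [-1,[-0.28,-0.069,-0.025],[0,0,0.025]]
    - [-1,[-0.32,-0.079,-0.025],[0,0,0.025]]
    - [-1,[-0.355,-0.088,-0.025],[0,0,0.025]]
    - [-1,[-0.38,-0.094,-0.025],[0,0,0.025]]
    - [-1,[-0.397,-0.097,-0.025],[0,0,0.025]]

```text
time: 8.63
tool_pos: [0.5239, -0.1688, 0.1979]
tool_rot: [-3.138, -0.001, 1.692]
contact_force: [0.4, -0.3, -1.3]
opening: 0.028
```

Call:
jog_arm:
  series:
    - [-1,[0,0,0],[0,0,0]]
    - [-1,[0,0,0],[0,0,0]]
    - [-1,[0,0,0],[0,0,0]]

```text
time: 8.88
tool_pos: [0.525, -0.1653, 0.1986]
tool_rot: [-3.14, -0.002, 1.695]
contact_force: [-0.5, 0.6, -0.5]
opening: 0.0279
```

```bash
python3 d.py .526 -.166 .066 1.694;python3 -c "
from h import *
cap('wrist','w7.png')"
```

```text
t 8.88 pos [ 0.525  -0.1653  0.1986] rot [-3.1397e+00 -1.8000e-03  1.6949e+00] open 0.0279 F [-0.5  0.6 -0.5]
shift [-0.0011  0.0012  0.1326] turn [-0.0019 -0.0018  0.0009]
```

View pics/w7.png

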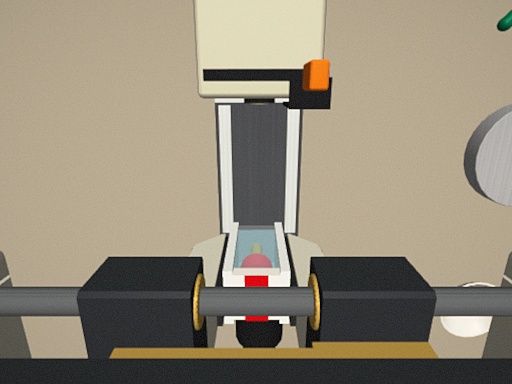

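Call:
jog_arm:
  series:
    - [-1,[-0.001,0.001,0.02],[0,0,0]]
    - [-1,[-0.001,0.001,0.045],[0,0,0]]
    - [-1,[-0.001,0.001,0.07],[0,0,0]]
    - [-1,[-0.001,0.001,0.095],[0,0,0]]
    - [-1,[-0.001,0.001,0.115],[0,0,0]]
    - [-1,[-0.001,0.001,0.127],[0,0,0]]
    - [-1,[-0.001,0.001,0.132],[0,0,0]]
    - [-1,[-0.001,0.001,0.132],[0,0,0]]
    - [-1,[-0.001,0.001,0.132],[0,0,0]]
    - [-1,[-0.001,0.001,0.132],[0,0,0]]

```text
time: 9.77
tool_pos: [0.5274, -0.1669, 0.0688]
tool_rot: [3.14, 0.001, 1.695]
contact_force: [-0.1, -0.1, -0.6]
opening: 0.0279
```

```bash
python3 d.py .526 -.166 .066 1.694; python3 m.py | grep -E "rail|tab"; python3 - <<'E'
from h import *
i,rz,K,T=cap('wrist','w8.png'); W=cloud(rz,K,T)
i2,_,_,_=cap('scene');i3,_,_,_=cap('top')
cv2.imwrite('pics/s8.png',cv2.resize(i2[100:350,100:360,::-1],None,fx=2,fy=2))
hsv=cv2.cvtColor(i,cv2.COLOR_RGB2HSV);H,S,V=[hsv[...,k].astype(int) for k in range(3)]
m=((H<5)|(H>172))&(S>150)
print(W[m].shape,[W[m][:,k].min().round(3) for k in range(3)],[W[m][:,k].max().round(3) for k in range(3)])
# cap white in-hand pixels
m=(abs(W[...,0]-.526)<.03)&(abs(W[...,1]+.166)<.03)&(W[...,2]>.06)&(S<40)&(V>150)
print('cap z pct',np.percentile(W[m][:,2],[50,80,95]), np.median(W[m],0))
E
```

```text
t 9.77 pos [ 0.5274 -0.1669  0.0688] rot [3.1399e+00 9.0000e-04 1.6955e+00] open 0.0279 F [-0.1 -0.1 -0.6]
shift [ 0.0011 -0.0013  0.0028] turn [0.0017 0.0009 0.0015]
 rail 114 0.0135 ((555.67578125, -125.69956970214844), (12.105620384216309, 45.38720703125), 7.4911394119262695) ang from y 0.15856512 [ 555.612   -125.99605]
 rail 68 0.001 ((522.2207641601562, -389.6914978027344), (45.547611236572266, 26.870813369750977), 77.06904602050781) ang from y -0.06929584 [ 519.8908  -387.81552]
 rail 41 0.0137 ((483.3299560546875, -112.61499786376953), (17.374217987060547, 10.777527809143066), 89.35360717773438) ang from y 0.46803698 [ 483.67493 -112.20294]
 tab 59 [ 0.5491 -0.0697  0.1446] (((549.5996704101562, -69.52684783935547), (11.04458236694336, 16.89450454711914), 7.668929576873779), [[543.0, -61.900001525878906], [545.2999877929688, -78.5999984741211], [556.2000122070312, -77.19999694824219], [553.9000244140625, -60.400001525878906]])
 rail 147 0.0156 ((496.25830078125, -208.6539306640625), (11.671585083007812, 59.35329818725586), 7.058990001678467) ang from y 0.14654179 [ 496.35858 -210.10535]
 rail 162 0.0157 ((566.1975708007812, -200.62681579589844), (11.296782493591309, 60.98940658569336), 6.9032182693481445) ang from y 0.12463076 [ 566.28046 -201.47629]
 tab 43 [ 0.5528 -0.0709  0.1466] (((552.3645629882812, -70.50296783447266), (10.740140914916992, 15.236719131469727), 7.403237342834473), [[546.0999755859375, -63.599998474121094], [548.0, -78.69999694824219], [558.7000122070312, -77.4000015258789], [556.7000122070312, -62.29999923706055]])
(387, 3) [np.float64(nan), np.float64(nan), np.float64(nan)] [np.float64(nan), np.float64(nan), np.float64(nan)]
cap z pct [0.0992385  0.10850757 0.11225312] [ 0.52703504 -0.1563733   0.0992385 ]
```

View pics/w8.png

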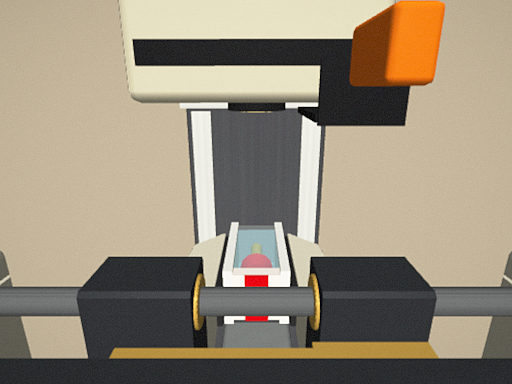

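View pics/s8.png

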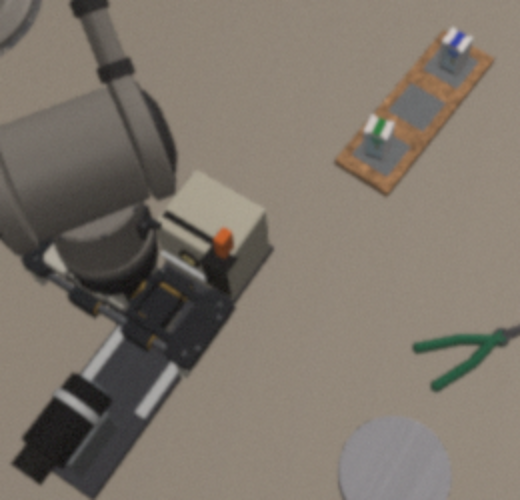

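Call:
jog_arm:
  series:
    - [-1,[0,0,0.001],[0,0,0]]
    - [-1,[0,0,0.002],[0,0,0]]
    - [-1,[0,0,0.002],[0,0,0]]
    - [-1,[0,0,0.002],[0,0,0]]

```text
time: 10.35
tool_pos: [0.5266, -0.1671, 0.0656]
tool_rot: [-3.141, -0.0, 1.695]
contact_force: [0.0, 0.3, -1.6]
opening: 0.0279
```

```bash
python3 d.py .526 -.166 .066 1.694; python3 - <<'E'
from h import *
i,rz,K,T=cap('wrist'); W=cloud(rz,K,T)
hsv=cv2.cvtColor(i,cv2.COLOR_RGB2HSV);H,S,V=[hsv[...,k].astype(int) for k in range(3)]
m=((H<5)|(H>172))&(S>150)&(np.arange(512)[None]>230)&(np.arange(512)[None]<285)
v,u=np.where(m);print('red px',u.min(),u.max(),v.min(),v.max())
for vv in range(v.min(),v.max(),6):
    q=W[vv,245:268][m[vv,245:268]]
    if len(q): print(vv,np.nanmedian(q,0).round(4), np.isfinite(q[:,0]).sum())
# rails in wrist view
m=(abs(W[...,2]-.013)<.008)&(S<40)&(V>150)&(abs(W[...,0]-.52)<.07)
k,l,st,c=cv2.connectedComponentsWithStats(m.astype(np.uint8))
for j in range(1,k):
    if st[j,4]>200:
        v,u=np.where(l==j);P=cast(K,T,np.c_[u,v],.013);f=cv2.fitLine((P[:,:2]*1000).astype(np.float32),cv2.DIST_L2,0,.01,.01).ravel()
        print('rail',st[j],f[2:],np.arctan2(-f[0]*np.sign(f[1]),abs(f[1])))
E
```

```text
t 10.35 pos [ 0.5266 -0.1671  0.0656] rot [-3.1414e+00 -2.0000e-04  1.6947e+00] open 0.0279 F [ 0.   0.3 -1.6]
shift [ 0.0011 -0.0004 -0.0004] turn [-0.0002 -0.0002  0.0007]
red px 245 267 275 320
275 [ 0.5256 -0.1564  0.1051] 14
281 [ 0.5258 -0.1589  0.1061] 23
317 [ 0.5281 -0.1764  0.1062] 21
rail [ 191  112   27  132 2417] [ 488.90573 -142.81418] 0.12238606
rail [ 299  117   24  127 2245] [ 559.6658  -137.60536] 0.13916452
```

```bash
python3 -c "
from cell import job,status
print(job.hand_in()); print(status.observe()['time'])"
```

```text
the job is handed in; nothing more can be done
None
the job is handed in; nothing more can be done
```

The job is handed in. The shutter is open, and the red cell is held in the light path by its two frosted faces. No verdict was reported, so this rests on my own last checks, taken at about 10.4 s of the 48 s allowed.

- **Shutter:** I pushed the orange tab until the arm met about 18 N, far above the 2 N it needs, so I took that as the end stop. The tab moved only about 30 mm. It had started about 6 mm off the bench axis and ended about 36 mm off it, which matches fully open.
- **Grip:** the finger opening was 27.9 mm, against 28 mm across the frosted faces. The grip was set to 15 N. The pads sat within about 1 mm of the plates' middle, so they stayed clear of the windows.
- **Position:** the top of the cell measured 106 mm above the table, which puts its middle at 80 mm, the beam height. Sideways it is within about 1–2 mm of the beam axis. Along the beam it is within about 1–2 mm of the mid-point I measured.
- **Alignment:** the cell's stripe read 0.124 rad, against 0.123 rad for the bench. The tool was vertical to within about 0.002 rad.
- **Contacts and other cells:** the external force was near zero, about 1.6 N at most, with nothing visible touching the cell. The other two cells stood on the rack in the last scene picture. I checked them by eye and did not measure their positions again.
- **Disagreements:** the cameras differed by 1–3 mm from each other, for example on the bench axis and on heights. That is inside the tolerances.

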